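# Brake lever check on the bench stand

### The job

The hydraulic brake lever of a trolley handlebar, clamped in a bench stand, has to be checked. Push the lever in toward the bar with the outside of the fingers until it comes up against its stop, let it spring all the way back out, then push it in to the stop again and finish the program while still holding it there, so that the gap left between lever and bar can be measured. Push on the lever's outer side only, without gripping it or reaching behind it, do not touch the bar or its blue grip, do not force the lever hard against the stop, and leave everything else on the worktop where it is.

Things in the scene. Friction and masses are not known exactly. Their poses are not given: they have to be found in the camera images.
- lever_inside (a point): Red backing of the lever, the face turned to the bar, 145 x 18 x 7 mm; this point is its centre, 76 mm from the pivot, and moves with the lever. It must not be touched (over 2 N counts).
- handle_grip (a point): Middle of the blue grip, on the bar's axis, 120 mm above the worktop, at y = -70 mm in the stand's frame. Steel bar 22 mm thick, blue grip 32 to 40 mm thick and 140 mm long, fixed. Bar and grip must not be touched (over 2 N counts).
- brake_stand: Grey stand fixed to the worktop, holding a handlebar end. Origin on the worktop below the bar, z up; the bar runs along y at 120 mm height, y -140 (free end) to +135 mm. The lever is on the -x side, toward the robot; pushing in is along +x. Base plate 130 x 200 x 12 mm centred at y +60; clamp at y 100, top 145 mm; perch at y 20 to 60; black reservoir at x -66 to -22, y 58 to 114, top 159 mm.
- brake_lever (a joint): Angle of the aluminium lever about its upright pivot (stand frame x -45, y +35 mm). 0 = fully out (0.03 or less counts), 0.32 rad = pushed in against its rigid stop screw (0.30 or more counts), 22 mm short of the grip and parallel to the bar. A spring brings it back out: 2 N at the press spot starts it, 6 N brings it to the stop. Pressing with over 45 N is forcing it.
- press_spot (a point): Spot to push: centre of the lever's outer face, 108 mm from the pivot, 120 mm up; moves in 34 mm with the lever. The push direction (into the face) is the stand's +x turned 0.32 rad clockwise from above at rest, exactly +x at the stop. Blade 18 mm high, 16 mm thick with its red backing, ending in a 20 mm ball 40 mm beyond the spot. Free space outside, above and for 90 mm below the lever.
- dropper: Small glass bottle with a red rubber teat, 42 mm wide, 119 mm tall, origin under its centre. It only stands by: leave it where it is.
- vial: Glass vial with a black cap, 27 mm wide, 56 mm tall, origin under its centre. It only stands by: leave it where it is.
- beaker: White beaker, 72 mm wide, 98 mm tall, origin under its centre. It only stands by: leave it where it is.
- tape: Roll of yellow tape lying flat, 83 mm wide, 19 mm high, origin under its centre. It only stands by: leave it where it is.
- driver: Screwdriver with a blue handle, lying, 181 mm along its y axis, 25 mm high, origin under its middle. It only stands by: leave it where it is.
- wrench: Open-ended steel spanner lying flat, 78 x 116 x 8 mm, origin under its middle. It only stands by: leave it where it is.
- squeeze_bottle: White wash bottle with a red spout, 71 x 99 x 203 mm, origin under its middle. It only stands by: leave it where it is.
- dish: Glass petri dish with cover, 94 mm wide, 17 mm high, origin under its centre. It only stands by: leave it where it is.

How it is judged:
By the outcome, as a careful person would: the job done as asked, in the order asked, and still so for the second after the job is handed in, while the arm keeps its last pose, push and grip.
It also fails if it takes over 43 s, if anything falls off the work surface, if the arm or the gripper's body presses on something with over 40 N, if the wrist force passes 120 N, or if a joint passes its speed limit or range.

### The arm

A 6-joint arm with a two-finger parallel gripper is mounted at the origin on a cart in front of the work surface, level with it; the furniture and walls round the work are solid. World frame = base frame: x ahead of the robot, y to its left, z up, the work surface at z = 0. Lengths are in mm, angles in rad, forces in N, time in s.
With the tool pointing down it reaches from about 275 to 750 mm from the base axis. Payload 10.2 kg.
Tool frame: the origin (TCP) lies on the front face of the gripper's body, between the roots of the fingers; the fingertips stand 73 mm ahead of it and the grasp point (between the pads) lies 54 mm ahead of it; z points along the fingers, y is the line along which they close (so a half turn about z gives the same grasp; the last joint's range is limited). The gripper opens to 85 mm and grips with 20 to 120 N. Pads are 22 mm wide; open, the fingers measure 114 mm over their backs; the gripper's body (76 mm by 85 mm) begins 54 mm behind the grasp point. The pads swing forward as they close: fully open they stand 13 mm farther back than shut.
Start: joints at [-1.526, 0.313, 1.498, -0, 1.331, -0.223], TCP at [138.907, -506.297, 303.894] pointing down, gripper open.
Joint ranges: [-2.94, 2.94], [-0.97, 2.17], [0.19, 2.56], [-1.23, 4.37], [0.02, 3.11], [-2.88, 2.88]. Speed limits (rad/s): [2.39, 2.39, 3.01, 3.14, 3.14, 3.14].

### API

Orientations are given as a unit quaternion [w, x, y, z].
In Python, from rig import * gives the robot as it stands.
- The arm moves only by the tool step_arm, never from a script. Its argument "plan" is a list of rows, each an object with "offset": the shift along the tool's x, y, z in cm, a list of three; "rot": the turn, a rotation vector about the tool's x, y, z in degrees, a list of three; "gripper": the finger opening in cm, from 0 to 8.54. In form: [{"offset": [x, y, z], "rot": [wx, wy, wz], "gripper": gripper}, ...]. A call has 1 to 12 rows; each row is the pose to reach, as a shift and turn from the pose commanded when the call began, along the tool's axes at that moment; what a row does not reach only later rows make up. A row lasts 1/10 s, in which the tool goes at most 50 mm and 8.59 degrees, less where a joint would pass 70% of its speed; a pose out of reach is approached as far as the arm can. A call with a gripper value outside its range is refused whole. The fingers move at their own pace and stop on an object; "squeeze" is the grip in N (left out, the last holds). Time passes only in rows, so rows that repeat a pose let the fingers close. It gives the time, the measured TCP pose, the force, the opening and the grip force at its end, in the units of the state.
- sense(): the state, without advancing time (a new reading comes with each control period).
- capture(name): name is "scene" or "side" or "wrist"; returns a dict with "color" (384x512x3 uint8, red, green, blue), "depth" (384x512 float32, mm along the optical axis (not along the pixel's ray), 0 where there is no reading), "vertical_fov" (degrees; the focal length in pixels is half the picture's height over the tangent of half this angle, whatever the lens; pixels are square), "cx", "cy" (the principal point, pixels), "rvec" (rotation vector, rad) and "tvec" (3), from world to camera coordinates, as OpenCV has them; the wrist camera has in their place "mount" (4x4, takes a point from camera to tool coordinates, whose origin is the TCP and whose axes are the flange's). Camera axes: x right, y down, z forward; pixel columns grow to the right and rows downward; lengths in mm; the calibration is good to about 2 mm. A picture is of the moment at which its call begins: read the wrist's pose just before it.
- finish_job(): hands the job in; it is judged then, once.
The state is a dict: "time_s": time; "joints": joint angles; "dq": joint speeds; "tau": joint torques, N m; "eef_pos": TCP position; "ee_rot": TCP orientation; "force": force on the tool from outside, world axes, zero at the start; "wrist_torque": the same for the moment, N m; "grip_width": opening from 0.0 (shut) to 1.0 (fully open); "grip_force": force on a finger pad.
Only numpy, scipy, OpenCV 4.12 (cv2) and the standard library are available. Lean on these libraries where they do the work, as an engineer would, in place of code of your own. Each camera call takes 0.05 s, during which the arm holds its last target. There are 200 camera calls.

## Working session

There is one attempt and no reset: what is moved stays moved. The work goes in short steps, Python scripts to look and compute and a tool call to move; the robot and the scene stay as the last step left them, time stands still between calls to the robot, and variables do not carry over. Pictures are saved under pics/ and viewed, at most 10 in all, crops included, and the job is handed in when it is done.

Besides the shell and the picture viewer there is one more tool, called as a command line: name --argument value ..., lists and objects as JSON in quotes. step_arm: Moves the arm, as the interface text tells. Its arguments: {"type":"object","properties":{"plan":{"type":"array"},"squeeze":{"type":"number"}},"required":["plan"]}

```bash
mkdir -p pics; cat > h.py <<'E'
from rig import *
import numpy as np, cv2
from scipy.spatial.transform import Rotation as R
def cloud(c, pix=None):
    H,W=c["depth"].shape; f=H/2/np.tan(np.radians(c["vertical_fov"])/2)
    v,u=np.mgrid[:H,:W]; d=c["depth"]
    P=np.stack([(u-c["cx"])*d/f,(v-c["cy"])*d/f,d],-1)
    Rm=R.from_rotvec(np.ravel(c["rvec"])).as_matrix()
    return (P-np.ravel(c["tvec"]))@Rm
E
python3 - <<'E'
from h import *
s=sense(); print({k:np.round(v,3) for k,v in s.items()})
for n in("scene","side"):
    c=capture(n); cv2.imwrite(f"pics/{n}0.png",c["color"][...,::-1]); np.savez(f"{n}0.npz",P=cloud(c),col=c["color"],d=c["depth"])
E
```

```text
{'time_s': np.float64(0.0), 'joints': array([-1.526,  0.313,  1.498,  0.   ,  1.331, -0.223]), 'dq': array([ 0.   ,  0.001, -0.001,  0.   ,  0.002,  0.002]), 'tau': array([ 0.0000e+00, -4.1227e+01, -2.5975e+01, -0.0000e+00,  4.0000e-03,
        0.0000e+00]), 'eef_pos': array([ 138.895, -506.136,  303.334]), 'ee_rot': array([-0.001,  0.991,  0.133,  0.   ]), 'force': array([-0.449, -0.807, -0.149]), 'wrist_torque': array([-0.026,  0.051, -0.075]), 'grip_force': np.float64(0.0), 'grip_width': np.float64(1.003)}
```

View pics/scene0.png

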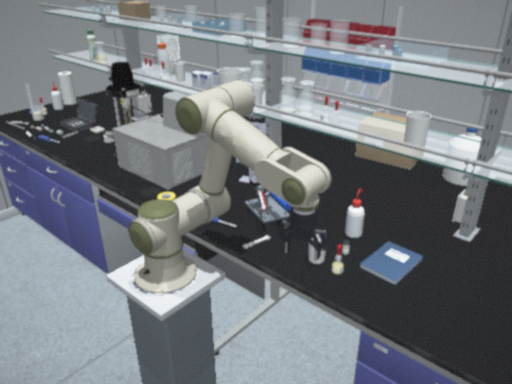

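View pics/side0.png

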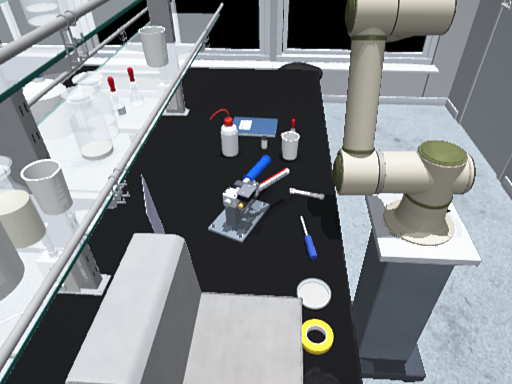

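The side view shows the stand around (240,205), the blue grip at (258,168) and the lever with its red backing running from (245,190) to (288,172). The dropper and beaker are near (290,145) and the spanner at (307,193).

```bash
python3 - <<'E'
from h import *
z=np.load("side0.npz"); P,c,d=z["P"],z["col"].astype(int),z["d"]
hsv=cv2.cvtColor(z["col"],cv2.COLOR_RGB2HSV).astype(int)
v,u=np.mgrid[:384,:512]; ok=d>0
def st(n,m):
    q=P[m]; print(n,len(q),np.round(np.median(q,0)),np.round(np.percentile(q,3,axis=0)),np.round(np.percentile(q,97,axis=0))); 
    return q
box=lambda a,b,e,f:(u>=a)&(u<b)&(v>=e)&(v<f)&ok
g=st("grip",box(235,275,150,192)&(hsv[...,0]>100)&(hsv[...,0]<130)&(hsv[...,1]>150)&(P[...,2]>80))
w,V=np.linalg.eigh(np.cov(g.T)); print("axis",V[:,2], w**.5)
r=st("red",box(245,295,160,200)&((hsv[...,0]<8)|(hsv[...,0]>170))&(hsv[...,1]>120)&(P[...,2]>80))
l=st("leverall",box(255,295,163,200)&(P[...,2]>100)&(hsv[...,1]<60))
for n,m in dict(stand=box(205,275,190,245)&(P[...,2]<25)&(P[...,2]>6),beaker=box(278,302,115,162)&(P[...,2]>8),bottle=box(205,242,105,160)&(P[...,2]>8),wrench=box(285,328,183,202)&(P[...,2]>3),driver=box(295,320,212,262)&(P[...,2]>4),vial=box(258,270,134,152)&(P[...,2]>6)).items(): st(n,m)
im=z["col"][130:250,200:330,::-1]; cv2.imwrite("pics/c1.png",cv2.resize(im,None,fx=6,fy=5,interpolation=cv2.INTER_CUBIC)[:600])
E
```

```text
grip 285 [542. -93. 134.] [ 508. -157.  117.] [579. -34. 140.]
axis [-0.41926853 -0.907769   -0.01301292] [ 4.70817967  9.58262893 42.65854049]
red 43 [490. -50. 131.] [ 452. -100.  128.] [529. -10. 133.]
leverall 225 [505. -22. 127.] [443. -90. 107.] [544.  46. 146.]
stand 1182 [583.  54.  14.] [516. -53.   7.] [680. 123.  20.]
beaker 460 [ 432. -352.   73.] [ 405. -470.   13.] [ 465. -337.  105.]
bottle 706 [ 680. -365.   78.] [ 652. -660.   12.] [ 717. -348.  185.]
wrench 307 [ 371. -123.    5.] [ 296. -182.    3.] [440. -81.  12.]
driver 293 [370. 142.  19.] [342.  -5.   4.] [406. 193.  27.]
vial 96 [ 542. -426.   29.] [ 530. -530.    7.] [ 567. -416.   58.]
```

View pics/c1.png

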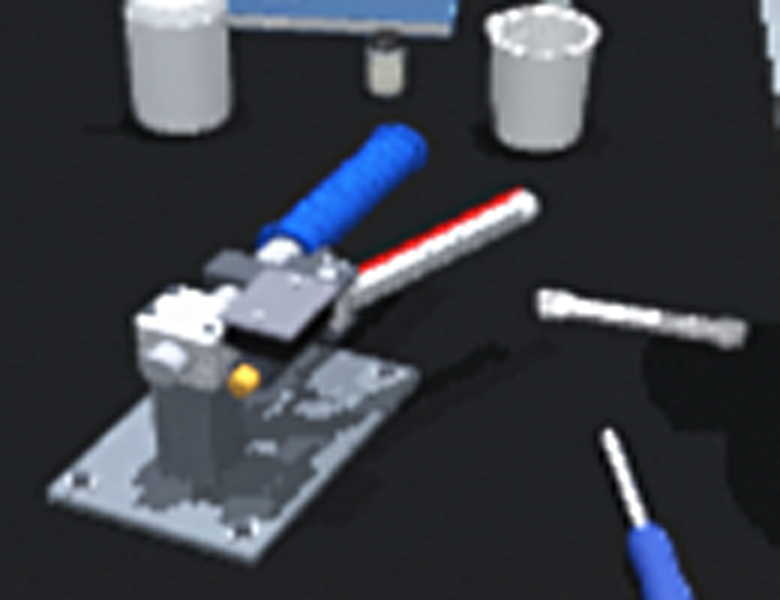

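The crop shows the silver outer face of the lever on the robot side and the red backing facing the grip. The dropper isn't near the stand.

```bash
python3 - <<'E'
from h import *
from scipy.optimize import least_squares
z=np.load("side0.npz"); P,d=z["P"],z["d"]
hsv=cv2.cvtColor(z["col"],cv2.COLOR_RGB2HSV).astype(int)
v,u=np.mgrid[:384,:512]; ok=d>0
box=lambda a,b,e,f:(u>=a)&(u<b)&(v>=e)&(v<f)&ok
g=P[box(235,275,150,192)&(hsv[...,0]>100)&(hsv[...,0]<130)&(hsv[...,1]>150)&(P[...,2]>105)]
# cylinder fit, horizontal axis, radius 18, z=120 free
def f(p):
    a=np.array([-np.sin(p[1]),np.cos(p[1])]); n=np.array([a[1],-a[0]])
    return np.hypot((g[:,:2]@n-p[0]),g[:,2]-p[2])-18
s=least_squares(f,[530,-.43,120],loss="soft_l1"); print(s.x,np.abs(s.fun).mean())
yaw=s.x[1]; X=np.array([np.cos(yaw),np.sin(yaw)]); Y=np.array([-X[1],X[0]])
t=g[:,:2]@Y; print("grip ext",np.percentile(t,[0,2,50,98,100]))
O=X*s.x[0]+Y*((np.percentile(t,1)+np.percentile(t,99))/2+70); print("yaw",yaw,"O",O)
b=box(195,275,185,250)&(P[...,2]<17)&(P[...,2]>9)
q=np.c_[(P[b][:,:2]-O)@X,(P[b][:,:2]-O)@Y]; print("base",np.percentile(q,[1,99],axis=0),"expect -65..65,-40..160")
l=P[box(240,295,160,205)&(P[...,2]>108)&(P[...,2]<138)]
L=np.c_[(l[:,:2]-O)@X,(l[:,:2]-O)@Y,l[:,2]]
piv=np.array([-45,35]); dr=np.array([-np.sin(.32),-np.cos(.32)]); n=np.array([np.cos(.32),-np.sin(.32)])
al=(L[:,:2]-piv)@dr; of=(L[:,:2]-piv)@n
for a in range(40,170,10):
    m=(al>=a)&(al<a+10)&(of<25)
    if m.any(): print(a,m.sum(),"off",np.round(np.percentile(of[m],[2,50,98]),1),"z",np.round(np.percentile(L[m,2],[2,98])))
w=lambda p:O+X*p[0]+Y*p[1]
print("pivot",w(piv),"spot centreline rest",w(piv+108*dr),"stop",w(piv+np.array([0,-108])),"push rest",X*n[0]+Y*n[1],"X",X)
E
```

```text
[ 5.42553781e+02 -4.12470301e-01  1.20237797e+02] 1.3853571378829177
grip ext [ 57.44779801  61.24737017 129.79880591 198.55580673 201.41559711]
yaw -0.412470300892286 O [577.17948033 -34.37595504]
base [[-67.10341178 -37.85504162]
 [ 60.49164818 157.58703347]] expect -65..65,-40..160
40 14 off [-11.8  -7.7   2.3] z [116. 131.]
50 15 off [-10.4  -7.7   5.8] z [115. 132.]
60 17 off [-10.3  -6.5   4. ] z [116. 132.]
70 18 off [-10.7  -8.8   3.7] z [116. 133.]
80 14 off [-11.   -6.8   3.6] z [113. 131.]
90 15 off [-9.3 -8.5  1.9] z [116. 131.]
100 19 off [-11.3  -7.2   7. ] z [114. 134.]
110 15 off [-11.   -7.9   3. ] z [118. 132.]
120 12 off [-11.9  -7.6   4.7] z [119. 131.]
130 15 off [-10.8  -7.2   3. ] z [118. 132.]
140 18 off [-12.7  -7.8   2.3] z [115. 132.]
150 11 off [-13.9  -7.1   7. ] z [119. 132.]
pivot [549.98405859  15.7280272 ] spot centreline rest [477.76355103 -64.57264706] stop [506.68970182 -83.21437357] push rest [ 0.74352476 -0.6687084 ] X [ 0.91613334 -0.40087367]
```

step_arm --plan '[{"offset": [0, 0, 0], "rot": [0, 0, 0], "gripper": 0}]'

```text
time_s: 0.2
eef_pos: [138.9, -506.2, 303.6]
ee_rot: [-0.0, 0.991, 0.134, 0.0]
force: [0.6, -1.0, 0.2]
grip_width: 0.856
grip_force: 0.0
```

step_arm --plan '[{"offset": [40.5, -39.5, 0], "rot": [0, 0, -51], "gripper": 0}, {"offset": [40.5, -39.5, 0], "rot": [0, 0, -51], "gripper": 0}, {"offset": [40.5, -39.5, 0], "rot": [0, 0, -51], "gripper": 0}, {"offset": [40.5, -39.5, 0], "rot": [0, 0, -51], "gripper": 0}, {"offset": [40.5, -39.5, 0], "rot": [0, 0, -51], "gripper": 0}, {"offset": [40.5, -39.5, 0], "rot": [0, 0, -51], "gripper": 0}, {"offset": [40.5, -39.5, 0], "rot": [0, 0, -51], "gripper": 0}, {"offset": [40.5, -39.5, 0], "rot": [0, 0, -51], "gripper": 0}, {"offset": [40.5, -39.5, 0], "rot": [0, 0, -51], "gripper": 0}, {"offset": [40.5, -39.5, 0], "rot": [0, 0, -51], "gripper": 0}, {"offset": [40.5, -39.5, 0], "rot": [0, 0, -51], "gripper": 0}, {"offset": [40.5, -39.5, 0], "rot": [0, 0, -51], "gripper": 0}]'

```text
time_s: 1.4
eef_pos: [426.0, -14.8, 303.8]
ee_rot: [-0.0, 0.836, 0.549, 0.0]
force: [-0.4, -1.3, 0.5]
grip_width: 0.004
grip_force: 0.0
```

step_arm --plan '[{"offset": [0, 0, 4], "rot": [0, 0, 0], "gripper": 0}, {"offset": [0, 0, 8], "rot": [0, 0, 0], "gripper": 0}, {"offset": [0, 0, 12], "rot": [0, 0, 0], "gripper": 0}, {"offset": [0, 0, 13], "rot": [0, 0, 0], "gripper": 0}, {"offset": [0, 0, 13], "rot": [0, 0, 0], "gripper": 0}]'

```text
time_s: 1.9
eef_pos: [424.8, -18.2, 173.5]
ee_rot: [-0.001, 0.837, 0.547, -0.001]
force: [0.4, 0.4, 0.8]
grip_width: -0.001
grip_force: 0.0
```

```bash
python3 - <<'E'
from h import *
c=capture("side"); cv2.imwrite("pics/s2.png",cv2.resize(c["color"][100:230,190:340,::-1],None,fx=4.6,fy=4.6,interpolation=cv2.INTER_CUBIC))
s=sense(); print(s["eef_pos"],s["force"])
E
```

```text
[425.44325768 -18.41495598 174.81214879] [0.18716002 0.48462981 0.80652395]
```

View pics/s2.png

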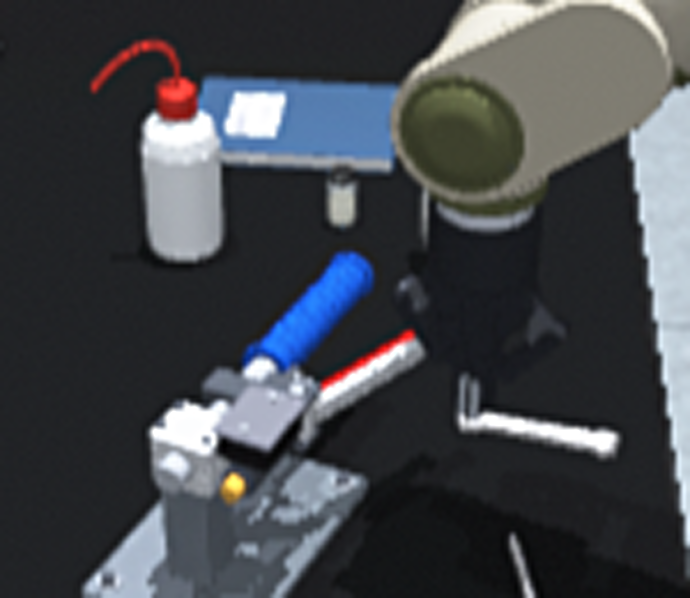

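The lever's free end (415,345) is clear of the shut fingers at (468,400). The gripper's knuckles stick out sideways at (410,285) and (550,330), so I'll check how low they hang.

```bash
python3 - <<'E'
from h import *
s=sense(); q=np.array(s["ee_rot"]); T=R.from_quat(q[[1,2,3,0]]).as_matrix()
for n in ("side","scene"):
    c=capture(n); P=cloud(c); m=(c["depth"]>0)
    Q=(P[m]-s["eef_pos"])@T
    k=(np.abs(Q[:,0])<45)&(np.abs(Q[:,1])<75)&(Q[:,2]>-40)&(Q[:,2]<78); Q=Q[k]
    for a in range(-40,80,10):
        b=Q[(Q[:,2]>=a)&(Q[:,2]<a+10)]
        if len(b): print(n,a,len(b),np.round(np.percentile(b[:,:2],[0,2,98,100],axis=0).T).tolist())
E
```

```text
side -40 89 [[-9.0, -6.0, 19.0, 19.0], [-46.0, -43.0, 40.0, 44.0]]
side -30 99 [[-14.0, -12.0, 20.0, 22.0], [-61.0, -60.0, 58.0, 61.0]]
side -20 88 [[-10.0, -2.0, 17.0, 18.0], [-61.0, -60.0, 58.0, 60.0]]
side -10 67 [[-9.0, -8.0, 18.0, 18.0], [-56.0, -54.0, 52.0, 53.0]]
side 0 59 [[-11.0, -9.0, 16.0, 17.0], [-44.0, -43.0, 43.0, 45.0]]
side 10 77 [[-14.0, -12.0, 14.0, 15.0], [-36.0, -33.0, 37.0, 39.0]]
side 20 39 [[-7.0, -4.0, 14.0, 15.0], [-29.0, -27.0, 30.0, 31.0]]
side 30 18 [[2.0, 3.0, 13.0, 14.0], [-13.0, -12.0, 13.0, 13.0]]
side 40 80 [[-33.0, -29.0, 28.0, 36.0], [-14.0, -13.0, 74.0, 75.0]]
side 50 56 [[-35.0, -26.0, 31.0, 36.0], [-13.0, -12.0, 73.0, 75.0]]
side 60 16 [[-30.0, -30.0, 13.0, 14.0], [-11.0, -11.0, 60.0, 62.0]]
side 70 1 [[4.0, 4.0, 4.0, 4.0], [-5.0, -5.0, -5.0, -5.0]]
scene -40 54 [[-22.0, -21.0, 6.0, 11.0], [-56.0, -48.0, 34.0, 43.0]]
scene -30 67 [[-23.0, -22.0, 7.0, 9.0], [-63.0, -61.0, 56.0, 58.0]]
scene -20 55 [[-26.0, -22.0, 2.0, 8.0], [-59.0, -59.0, 58.0, 61.0]]
scene -10 42 [[-22.0, -22.0, 11.0, 19.0], [-55.0, -51.0, 53.0, 60.0]]
scene 0 36 [[-21.0, -20.0, 10.0, 12.0], [-40.0, -39.0, 40.0, 42.0]]
scene 10 40 [[-20.0, -18.0, 9.0, 10.0], [-40.0, -37.0, 38.0, 41.0]]
scene 20 24 [[-17.0, -17.0, 11.0, 19.0], [-26.0, -25.0, 26.0, 27.0]]
scene 30 18 [[-19.0, -17.0, 7.0, 8.0], [-13.0, -13.0, 72.0, 74.0]]
scene 40 44 [[-38.0, -35.0, 31.0, 32.0], [-15.0, -14.0, 73.0, 74.0]]
scene 50 21 [[-35.0, -34.0, 31.0, 34.0], [-13.0, -13.0, 72.0, 74.0]]
scene 60 8 [[-9.0, -9.0, 5.0, 5.0], [-6.0, -6.0, 57.0, 65.0]]
```

step_arm --plan '[{"offset": [-0.9, 1.8, 0], "rot": [0, 0, 0], "gripper": 0}, {"offset": [-1.7, 3.4, 0], "rot": [0, 0, 0], "gripper": 0}, {"offset": [-1.7, 3.4, 0], "rot": [0, 0, 0], "gripper": 0}, {"offset": [-1.8, 4.0, 0], "rot": [0, 0, 0], "gripper": 0}, {"offset": [-1.9, 4.4, 0], "rot": [0, 0, 0], "gripper": 0}, {"offset": [-2.0, 4.8, 0], "rot": [0, 0, 0], "gripper": 0}, {"offset": [-2.0, 4.8, 0], "rot": [0, 0, 0], "gripper": 0}]'

```text
time_s: 2.75
eef_pos: [460.9, -55.7, 173.9]
ee_rot: [-0.0, 0.837, 0.547, -0.0]
force: [-2.4, 1.5, 2.3]
grip_width: 0.002
grip_force: 1.4
```

step_arm --plan '[{"offset": [-0.1, 0.4, 0], "rot": [0, 0, 0], "gripper": 0}, {"offset": [-0.2, 0.8, 0], "rot": [0, 0, 0], "gripper": 0}, {"offset": [-0.3, 1.2, 0], "rot": [0, 0, 0], "gripper": 0}, {"offset": [-0.4, 1.6, 0], "rot": [0, 0, 0], "gripper": 0}, {"offset": [-0.5, 2.0, 0], "rot": [0, 0, 0], "gripper": 0}, {"offset": [-0.6, 2.3, 0], "rot": [0, 0, 0], "gripper": 0}, {"offset": [-0.6, 2.5, 0], "rot": [0, 0, 0], "gripper": 0}, {"offset": [-0.6, 2.5, 0], "rot": [0, 0, 0], "gripper": 0}]'

```text
time_s: 3.55
eef_pos: [481.5, -71.3, 173.7]
ee_rot: [-0.0, 0.837, 0.547, 0.0]
force: [-3.7, 3.3, 1.4]
grip_width: -0.003
grip_force: 2.6
```

step_arm --plan '[{"offset": [0, 0.1, 0], "rot": [0, 0, 0], "gripper": 0}, {"offset": [0, 0.2, 0], "rot": [0, 0, 0], "gripper": 0}, {"offset": [0, 0.2, 0], "rot": [0, 0, 0], "gripper": 0}]'

```text
time_s: 3.85
eef_pos: [483.2, -72.1, 173.8]
ee_rot: [-0.0, 0.837, 0.547, -0.0]
force: [-4.5, 1.3, 1.9]
grip_width: 0.0
grip_force: 2.8
```

step_arm --plan '[{"offset": [0, 0.1, 0], "rot": [0, 0, 0], "gripper": 0}, {"offset": [0, 0.1, 0], "rot": [0, 0, 0], "gripper": 0}]'

```text
time_s: 4.05
eef_pos: [484.0, -72.5, 173.8]
ee_rot: [-0.0, 0.837, 0.547, -0.0]
force: [-6.4, 1.2, 1.7]
grip_width: 0.002
grip_force: 3.0
```

step_arm --plan '[{"offset": [0, 0.1, 0], "rot": [0, 0, 0], "gripper": 0}, {"offset": [0, 0.1, 0], "rot": [0, 0, 0], "gripper": 0}]'

```text
time_s: 4.25
eef_pos: [484.5, -72.7, 173.7]
ee_rot: [-0.001, 0.837, 0.547, -0.001]
force: [-9.3, 2.5, 3.9]
grip_width: -0.0
grip_force: 4.7
```

step_arm --plan '[{"offset": [0, 0.1, 0], "rot": [0, 0, 0], "gripper": 0}, {"offset": [0, 0.1, 0], "rot": [0, 0, 0], "gripper": 0}]'

```text
time_s: 4.45
eef_pos: [484.8, -72.9, 173.7]
ee_rot: [-0.002, 0.837, 0.547, -0.001]
force: [-13.7, 3.7, 8.3]
grip_width: 0.002
grip_force: 7.0
```

step_arm --plan '[{"offset": [0, 0.05, 0], "rot": [0, 0, 0], "gripper": 0}, {"offset": [0, 0.05, 0], "rot": [0, 0, 0], "gripper": 0}]'

```text
time_s: 4.65
eef_pos: [485.0, -73.0, 173.7]
ee_rot: [-0.002, 0.837, 0.547, -0.002]
force: [-16.2, 3.8, 9.2]
grip_width: -0.0
grip_force: 8.1
```

```bash
python3 - <<'E'
from h import *
s=sense(); print(s["eef_pos"],s["force"],s["wrist_torque"])
c=capture("side"); cv2.imwrite("pics/s3.png",cv2.resize(c["color"][120:230,200:330,::-1],None,fx=5.4,fy=5.4,interpolation=cv2.INTER_CUBIC))
E
```

```text
[484.98077838 -72.98639879 173.66307387] [-16.17582896   3.7806849    9.19469131] [ 0.59087991  2.18660316 -0.07444402]
```

View pics/s3.png

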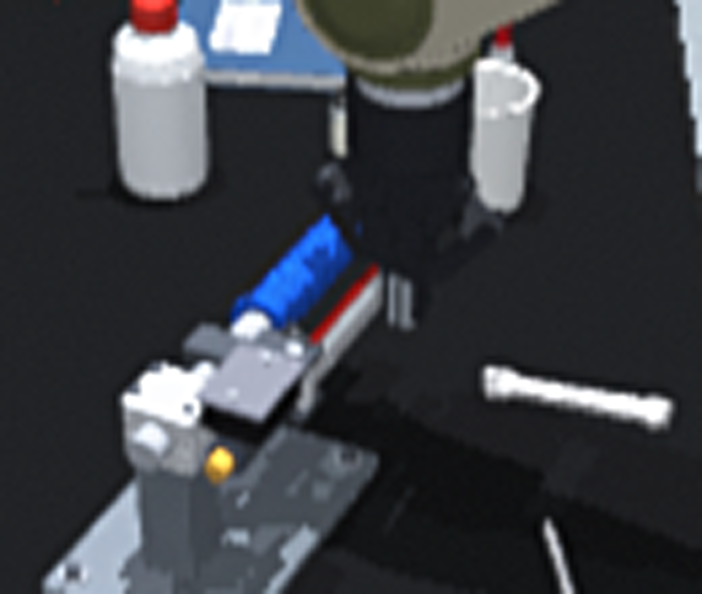

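The lever now runs parallel to the grip. The red backing (350,300) is clear, the finger is at (400,300) on the outer side, and the force rises stiffly, so it's at the stop. Next I release it fully.

step_arm --plan '[{"offset": [0.2, -0.8, 0], "rot": [0, 0, 0], "gripper": 0}, {"offset": [0.4, -1.6, 0], "rot": [0, 0, 0], "gripper": 0}, {"offset": [0.6, -2.4, 0], "rot": [0, 0, 0], "gripper": 0}, {"offset": [0.8, -3.2, 0], "rot": [0, 0, 0], "gripper": 0}, {"offset": [1.0, -4.0, 0], "rot": [0, 0, 0], "gripper": 0}, {"offset": [1.2, -4.8, 0], "rot": [0, 0, 0], "gripper": 0}, {"offset": [1.4, -5.6, 0], "rot": [0, 0, 0], "gripper": 0}, {"offset": [1.4, -6.0, 0], "rot": [0, 0, 0], "gripper": 0}, {"offset": [1.4, -6.0, 0], "rot": [0, 0, 0], "gripper": 0}, {"offset": [1.4, -6.0, 0], "rot": [0, 0, 0], "gripper": 0}, {"offset": [1.4, -6.0, 0], "rot": [0, 0, 0], "gripper": 0}, {"offset": [1.4, -6.0, 0], "rot": [0, 0, 0], "gripper": 0}]'

```text
time_s: 5.9
eef_pos: [437.2, -36.8, 173.9]
ee_rot: [0.0, 0.837, 0.547, 0.0]
force: [-0.3, 0.1, 0.3]
grip_width: -0.0
grip_force: 0.0
```

```bash
python3 - <<'E'
from h import *
s=sense(); print(s["eef_pos"],s["force"])
c=capture("side"); cv2.imwrite("pics/s4.png",cv2.resize(c["color"][120:230,200:330,::-1],None,fx=5.4,fy=5.4,interpolation=cv2.INTER_CUBIC))
P=cloud(c); X=np.array([.916,-.401]);Y=np.array([.401,.916])
hsv=cv2.cvtColor(c["color"],cv2.COLOR_RGB2HSV).astype(int); v,u=np.mgrid[:384,:512]
m=(u>245)&(u<290)&(v>160)&(v<200)&((hsv[...,0]<8)|(hsv[...,0]>170))&(hsv[...,1]>120)&(P[...,2]>80)
q=P[m][:,:2]-[577.2,-34.4]; p=np.polyfit(q@Y,q@X,1); print("lever angle",.0+0.32-np.arctan(p[0]),m.sum())
E
```

```text
[437.24971911 -36.77511229 173.88344449] [-0.26040894  0.10909887  0.28421403]
lever angle 0.010237493066868608 35
```

View pics/s4.png

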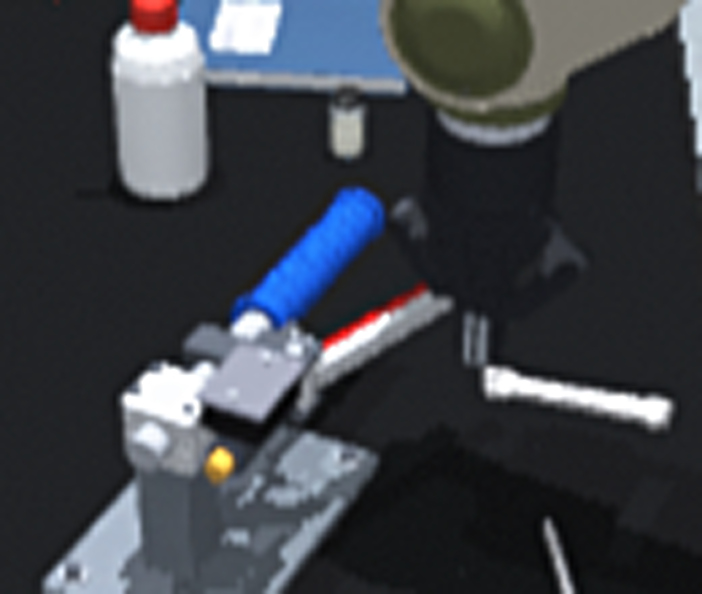

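The lever is fully out again (angle about 0.01), running from (325,350) to (440,295), with the fingers clear at (475,340). I'll start the second push.

step_arm --plan '[{"offset": [0, 0.8, 0], "rot": [0, 0, 0], "gripper": 0}, {"offset": [-0.2, 1.6, 0], "rot": [0, 0, 0], "gripper": 0}, {"offset": [-0.5, 2.2, 0], "rot": [0, 0, 0], "gripper": 0}, {"offset": [-0.7, 2.8, 0], "rot": [0, 0, 0], "gripper": 0}, {"offset": [-0.8, 3.3, 0], "rot": [0, 0, 0], "gripper": 0}, {"offset": [-0.9, 3.8, 0], "rot": [0, 0, 0], "gripper": 0}, {"offset": [-1.0, 4.2, 0], "rot": [0, 0, 0], "gripper": 0}, {"offset": [-1.1, 4.6, 0], "rot": [0, 0, 0], "gripper": 0}, {"offset": [-1.2, 5.0, 0], "rot": [0, 0, 0], "gripper": 0}, {"offset": [-1.3, 5.3, 0], "rot": [0, 0, 0], "gripper": 0}, {"offset": [-1.4, 5.5, 0], "rot": [0, 0, 0], "gripper": 0}, {"offset": [-1.4, 5.6, 0], "rot": [0, 0, 0], "gripper": 0}]'

```text
time_s: 7.15
eef_pos: [482.8, -71.6, 173.7]
ee_rot: [-0.001, 0.837, 0.547, 0.0]
force: [-3.9, 4.6, 1.4]
grip_width: 0.001
grip_force: 2.8
```

step_arm --plan '[{"offset": [0, 0.1, 0], "rot": [0, 0, 0], "gripper": 0}, {"offset": [0, 0.2, 0], "rot": [0, 0, 0], "gripper": 0}, {"offset": [0, 0.3, 0], "rot": [0, 0, 0], "gripper": 0}, {"offset": [0, 0.35, 0], "rot": [0, 0, 0], "gripper": 0}, {"offset": [0, 0.35, 0], "rot": [0, 0, 0], "gripper": 0}, {"offset": [0, 0.35, 0], "rot": [0, 0, 0], "gripper": 0}]'

```text
time_s: 7.75
eef_pos: [484.9, -72.6, 173.6]
ee_rot: [-0.002, 0.837, 0.547, -0.001]
force: [-11.9, 6.0, 5.1]
grip_width: 0.002
grip_force: 6.4
```

step_arm --plan '[{"offset": [0, 0.08, 0], "rot": [0, 0, 0], "gripper": 0}, {"offset": [0, 0.08, 0], "rot": [0, 0, 0], "gripper": 0}, {"offset": [0, 0.08, 0], "rot": [0, 0, 0], "gripper": 0}]'

```text
time_s: 8.05
eef_pos: [485.1, -72.7, 173.6]
ee_rot: [-0.003, 0.837, 0.547, -0.002]
force: [-16.1, 6.5, 7.1]
grip_width: 0.001
grip_force: 8.2
```

```bash
python3 - <<'E'
from h import *
s=sense(); print(s["eef_pos"],s["force"])
if np.linalg.norm(s["force"])>13 and np.linalg.norm(s["force"])<30: print(finish_job())
E
```

```text
[485.14976067 -72.74375291 173.56717545] [-16.12975896   6.53362209   7.05024602]
the job is handed in; nothing more can be done
None
```

I pushed the lever in to its stop, let it spring fully back out (measured at about 0.01 rad), then pushed it in again and handed the job in at about 8 s while holding it there at about 19 N, with no sign of contact with the bar or grip.

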